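Tip two drained tube racks back onto their feet

TASK

The two washed tube racks have been left standing on a long edge to drain. Push each one over with the fingertips so that it comes down upright on its four rubber feet, open top up, right beside where it stood. Only nudge them, lightly: do not grip, lift or shove them along the bench, and leave the bottle, beaker, carton and stirrer alone.

Things in the scene. Friction and masses are not known exactly. Their poses are not given: they have to be found in the camera images.
- rack_a_center (a point): Centre of a white plastic tube rack, loose, empty, 0.24 kg: 205 mm long (y), 85 mm wide (z), 64 mm high on its feet (x). +x points out of its open top, a flat tier with 4 x 10 square holes, 32 mm from here; -x to a closed bottom plate, outer face 27 mm from here, with four grey rubber feet, 5 mm high. At the start it stands on a long edge: z up, x level in any direction, centre 42.5 mm up.
- rack_a_rim (a point): Middle of the holed face's long edge that is uppermost at the start, 85 mm above the bench (in the rack's axes +32, 0, +42.5 mm from its centre). A push of about 1 N towards -x near this edge tips the rack about the lower edge of its bottom plate; 30 degrees on it falls by itself onto its feet: x up, centre 32 mm above the bench and 65 to 90 mm (level) from where it began.
- rack_b_center (a point): Centre of the second tube rack: identical in shape, size, axes and start on a long edge with the first, its x axis level in a direction of its own.
- rack_b_rim (a point): Middle of the holed face's long edge that is uppermost at the start, on the second rack: as on the first.
- reagent_bottle: Amber glass bottle with white cap, 70 mm across and 140 mm high, upright; origin at the centre of its underside. Not part of the job.
- beaker: Glass beaker, 68 mm across and 90 mm high, upright; origin at the centre of its underside. Not part of the job.
- vial_carton: Cardboard carton 90 x 120 x 50 mm (x, y, height); origin at the centre of its underside. Not part of the job.
- stirrer: Cream hotplate stirrer, 240 x 160 mm (x, y) and 97 mm high, standing fast on the bench; origin at the centre of its underside, its knobs on the -x side. Not part of the job.
Things that resemble listed ones, but are neither listed nor needed, are in the scene too. Leave any yellow look-alike of the part that bears rack_b_center alone.

How it is judged:
By the outcome, as a careful person would: the job done as asked, in the order asked, and still so for the second after the job is handed in, with the robot touching nothing.
It also fails if it takes over 35 s, if anything falls off the work surface, if the arm or the gripper's body presses on something with over 40 N, if the wrist force passes 120 N, or if a joint passes its speed limit or range.

ROBOT

A 6-joint arm with a two-finger parallel gripper is mounted at the origin on the work surface. World frame = base frame: x ahead of the robot, y to its left, z up, the work surface at z = 0. Lengths are in m, angles in rad, forces in N, time in s.
With the tool pointing down it reaches from about 0.4 to 0.825 m from the base axis. Payload 7 kg.
Tool frame: the origin (TCP) lies midway between the tips of the shut fingers; the grasp point (between the pads) lies 19 mm behind it; z points along the fingers, y is the direction in which the jaws open and shut (so a half turn about z gives the same grasp; the last joint's range is limited). The gripper opens to 88 mm and grips with 3 to 60 N. Pads are 19 mm wide; open, the fingers measure 130 mm over their backs; the gripper's body (78 mm by 193 mm) begins 47 mm behind the grasp point.
Start: joints at [1.427, 0.359, 0.012, 0, -1.224, -0.288], TCP at [0.282, 0.613, 0.188] pointing down, gripper open.
Joint ranges: [-3.07, 3.07], [-1.43, 2.12], [-1.02, 1.25], [-3.03, 1.67], [-3.05, -0], [-3.03, 3.03]. Speed limits (rad/s): [2.39, 2.39, 3.01, 3.14, 3.14, 3.14].

INTERFACE

Orientations are given as a 3x3 rotation matrix whose columns are the frame's x, y, z axes.
In Python, from plant import bot, vision, finder gives the robot as it stands.
- The arm moves only by the shell command python3 -m inch 'ROWS' [FORCE]. ROWS is JSON, a list of rows, each a list of 7 numbers: the closure, from 0 (fully open) to 1 (shut), then the shift along the tool's x, y, z in m, then the turn, a rotation vector about the tool's x, y, z in degrees. A call has 1 to 10 rows; each row shifts and turns the commanded pose from where the row before left it, along the tool's axes as they then stand; what a row does not reach is not made up. A row lasts 1/10 s, in which the tool goes at most 50 mm and 8.59 degrees, less where a joint would pass 70% of its speed; a pose out of reach is approached as far as the arm can. A call is refused whole if a number of a shift passes 0.05 or a number of a turn 8.59, either way. A call with a gripper value outside its range is refused whole. The fingers move at their own pace and stop on an object; FORCE is the grip in N (left out, the last holds). Time passes only in rows, so rows that do not move let the fingers close. It gives the time, the measured TCP pose, the force and the opening at its end, in the units of the state.
- bot.observe(): the state, without advancing time (a new reading comes with each control period).
- vision.camera(name): name is "scene" or "top" or "wrist"; returns a dict with "image" (480x640x3 uint8, red, green, blue), "z_map" (480x640 float32, m along the optical axis (not along the pixel's ray), 0 where there is no reading), "intrinsics" (3x3 intrinsics, pixels), "rvec" (rotation vector, rad) and "tvec" (3), from world to camera coordinates, as OpenCV has them. Camera axes: x right, y down, z forward; pixel columns grow to the right and rows downward; lengths in m; the calibration is good to about 2 mm. A picture is of the moment at which its call begins.
- bot.sign_off(): hands the job in, once; it reports no verdict.
Trained networks look in the newest picture that a camera, given by its name, has taken for a name from the list of things; names that differ only in an ending like _2 or _b are one class to them, and where a whole thing is asked for, a point or a joint stands for the part that bears it (a point fixed in the world has none). Each returns a list of dicts, best first, with "conf" (0 to 1); they miss things now and then, are a little off and sometimes report something else, mostly with a low value. They report only what shows in the picture. A call takes as long as a camera call. They do not tell look-alikes from the thing itself.
- finder.look_for(thing, camera): "location" ([x, y, z] in m, in world coordinates, good to about 4 mm: the middle of the surface that is visible of it).
- finder.tip_of(thing, camera): "location" ([x, y, z] in m, in world coordinates, good to about 4 mm: a listed point, or the origin of a listed thing).
The state is a dict: "time_s": time; "qpos": joint angles; "dq": joint speeds; "joint_torque": joint torques, N m; "position": TCP position; "tool_rot": TCP orientation; "ft_force": force on the tool from outside, world axes, zero at the start; "ft_torque": the same for the moment, N m; "grip_width": opening from 0.0 (shut) to 1.0 (fully open).
Only numpy, scipy, OpenCV 4.12 (cv2) and the standard library are available. Lean on these libraries where they do the work, as an engineer would, in place of code of your own. Each camera call takes 0.05 s, during which the arm holds its last target. There are 200 camera calls.

## Working session

There is one attempt and no reset: what is moved stays moved. The work goes in short steps, Python scripts to look and compute and a shell command to move; the robot and the scene stay as the last step left them, time stands still between calls to the robot, and variables do not carry over. Pictures are saved under pics/ and viewed, about 8 in all and at most 12, crops included, and the job is handed in when it is done.

```bash
mkdir -p pics; ls; cat > h.py <<'E'
import numpy as np,cv2
from plant import bot,vision,finder
np.set_printoptions(precision=3,suppress=True)
def snap(n,f=None):
    c=vision.camera(n)
    if f: cv2.imwrite('pics/'+f,c['image'][:,:,::-1])
    return c
def cloud(c):
    R=cv2.Rodrigues(np.array(c['rvec'],float))[0];z=c['z_map'];v,u=np.mgrid[:480,:640]
    K=np.array(c['intrinsics']);P=np.dstack([(u-K[0,2])/K[0,0]*z,(v-K[1,2])/K[1,1]*z,z])
    W=(P-np.array(c['tvec']).ravel())@R
    W[z<=0]=np.nan
    return W
def px(c,p):
    q=cv2.projectPoints(np.array([p],float),np.array(c['rvec'],float),np.array(c['tvec'],float),np.array(c['intrinsics'],float),None)[0]
    return q.ravel().round()
E
python3 - <<'E'
from h import *
for n in ['top','scene']:
    c=snap(n,n+'1.png')
    for t in ['rack_a_center','rack_a_rim','reagent_bottle','beaker','vial_carton','stirrer']:
        for d in finder.tip_of(t,n): print(n,t,np.array(d['location']),round(d['conf'],2),px(c,d['location']))
s=bot.observe();print(s['time_s'],s['position'],s['tool_rot'])
E
```

```text
pics
top rack_a_center [0.521 0.273 0.045] 0.76 [249. 230.]
top rack_a_center [0.504 0.615 0.002] 0.39 [156. 235.]
top rack_a_rim [0.506 0.244 0.091] 0.75 [256. 232.]
top rack_a_rim [0.504 0.613 0.   ] 0.25 [156. 235.]
top reagent_bottle [ 0.778 -0.058  0.003] 0.66 [344. 165.]
top beaker [ 0.527 -0.233  0.086] 0.22 [395. 229.]
top vial_carton [ 0.5   -0.6    0.003] 0.6 [494. 242.]
top stirrer [ 0.78  -0.059  0.003] 0.56 [344. 165.]
scene rack_a_center [0.519 0.27  0.042] 0.6 [379. 205.]
scene rack_a_center [0.502 0.246 0.087] 0.41 [372. 196.]
scene rack_a_rim [0.504 0.244 0.086] 0.96 [372. 197.]
scene reagent_bottle [ 0.774 -0.058 -0.002] 0.96 [379. 315.]
scene beaker [ 0.777  0.056 -0.002] 0.6 [405. 292.]
scene vial_carton [ 0.494 -0.596  0.002] 0.83 [152. 384.]
scene stirrer [ 0.496  0.617 -0.002] 0.77 [429. 168.]
0.7 [0.283 0.613 0.188] [[ 0.908 -0.418  0.   ]
 [-0.418 -0.908  0.   ]
 [-0.    -0.    -1.   ]]
```

View pics/top1.png

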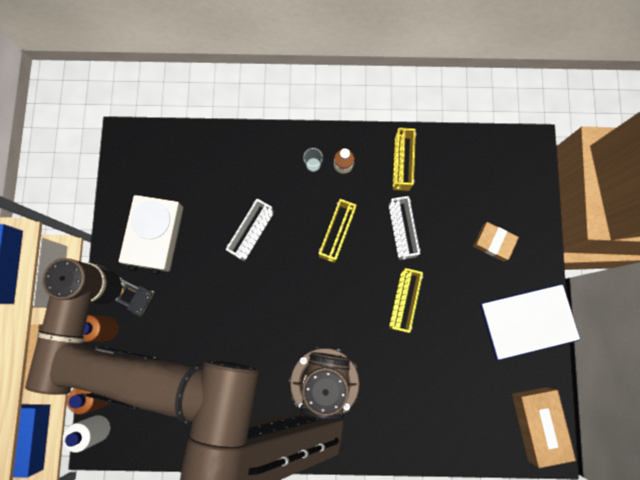

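View pics/scene1.png

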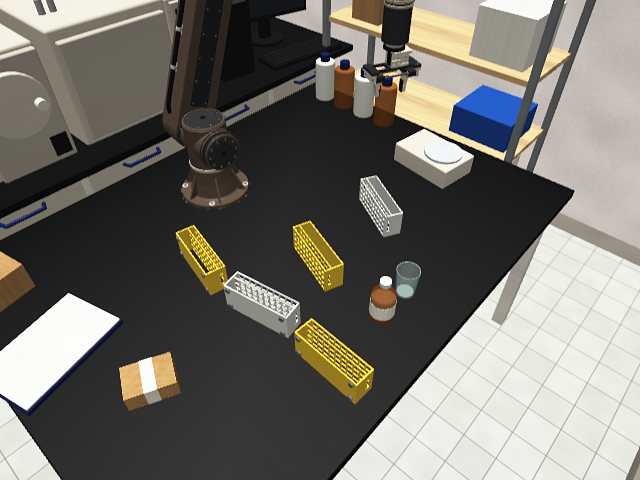

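The overview shows two white racks, at about (250,230) and (404,228) in top and (380,205) and (262,303) in scene. The three yellow look-alikes, bottle, beaker, stirrer and carton are also in view. I'll zoom in on the white racks.

```bash
python3 - <<'E'
from h import *
t=cv2.imread('pics/top1.png');s=cv2.imread('pics/scene1.png')
f=lambda im,u,v:cv2.resize(im[v-50:v+50,u-66:u+66],(400,300),interpolation=cv2.INTER_CUBIC)
cv2.imwrite('pics/crops.png',np.vstack([np.hstack([f(t,250,230),f(t,404,228)]),np.hstack([f(s,380,205),f(s,262,303)])]))
for n in ['top','scene']:
    c=vision.camera(n);W=cloud(c);im=c['image'].astype(int)
    white=(im.min(2)>90)&(im.max(2)-im.min(2)<40)
    for nm,x,y in [('L',.52,.265),('R',.53,-.25)]:
        m=white&(np.hypot(W[...,0]-x,W[...,1]-y)<.14)&(W[...,2]>.01)&(W[...,2]<.1)
        P=W[m];
        for lo,hi in [(.01,.05),(.05,.08),(.08,.1)]:
            Q=P[(P[:,2]>lo)&(P[:,2]<=hi)]
            if len(Q)<10: continue
            r=cv2.minAreaRect(Q[:,:2].astype(np.float32)); print(n,nm,lo,len(Q),np.array(r[0]),np.array(r[1]),round(r[2],1),'maxz',Q[:,2].max().round(3))
            print(cv2.boxPoints(r).tolist() if hi==.1 else '')
    for q in ['rack_b_center','rack_b_rim']:
        for d in finder.tip_of(q,n): print(n,q,np.array(d['location']),round(d['conf'],2))
        for d in finder.look_for(q,n): print(n,'look',np.array(d['location']),round(d['conf'],2))
E
```

```text
top L 0.01 397 [0.525 0.279] [0.082 0.204] 62.2 maxz 0.05

top L 0.05 316 [0.523 0.272] [0.065 0.206] 62.0 maxz 0.08

top L 0.08 219 [0.522 0.271] [0.063 0.205] 60.3 maxz 0.097
[[0.4173354506492615, 0.294231116771698], [0.5953124761581421, 0.19251342117786407], [0.6267394423484802, 0.2475016713142395], [0.4487624168395996, 0.3492193818092346]]
top R 0.01 378 [ 0.549 -0.274] [0.225 0.077] 10.1 maxz 0.05

top R 0.05 302 [ 0.54  -0.271] [0.209 0.066] 9.7 maxz 0.08

top R 0.08 218 [ 0.537 -0.27 ] [0.205 0.064] 9.4 maxz 0.097
[[0.43107300996780396, -0.25508934259414673], [0.4415716528892517, -0.3183779716491699], [0.6438526511192322, -0.2848224639892578], [0.6333540081977844, -0.22153383493423462]]
top rack_b_center [ 0.524 -0.031  0.039] 0.95
top rack_b_center [ 0.788 -0.273  0.04 ] 0.81
top rack_b_center [ 0.279 -0.277  0.043] 0.68
top rack_b_center [ 0.534 -0.27   0.043] 0.58
top look [ 0.786 -0.264  0.057] 0.7
top look [ 0.284 -0.273  0.06 ] 0.66
top look [ 0.535 -0.265  0.05 ] 0.61
top look [ 0.527 -0.034  0.076] 0.57
top rack_b_rim [ 0.508 -0.063  0.082] 0.97
top rack_b_rim [ 0.528 
[... 869 characters left out ...]
.2206476330757141]]
scene rack_b_center [ 0.526 -0.034  0.042] 0.91
scene rack_b_center [ 0.538 -0.272  0.045] 0.89
scene rack_b_center [ 0.279 -0.281  0.044] 0.8
scene rack_b_center [ 0.788 -0.275  0.041] 0.62
scene look [ 0.548 -0.281  0.056] 0.93
scene look [ 0.532 -0.045  0.053] 0.8
scene look [ 0.801 -0.28   0.061] 0.73
scene look [ 0.291 -0.278  0.058] 0.64
scene rack_b_rim [ 0.289 -0.244  0.085] 0.93
scene rack_b_rim [ 0.511 -0.06   0.083] 0.81
scene rack_b_rim [ 0.534 -0.237  0.087] 0.79
scene rack_b_rim [ 0.789 -0.242  0.087] 0.72
scene look [ 0.288 -0.274  0.057] 0.78
scene look [ 0.801 -0.281  0.059] 0.74
scene look [ 0.531 -0.042  0.055] 0.66
scene look [ 0.547 -0.276  0.059] 0.6
```

View pics/crops.png

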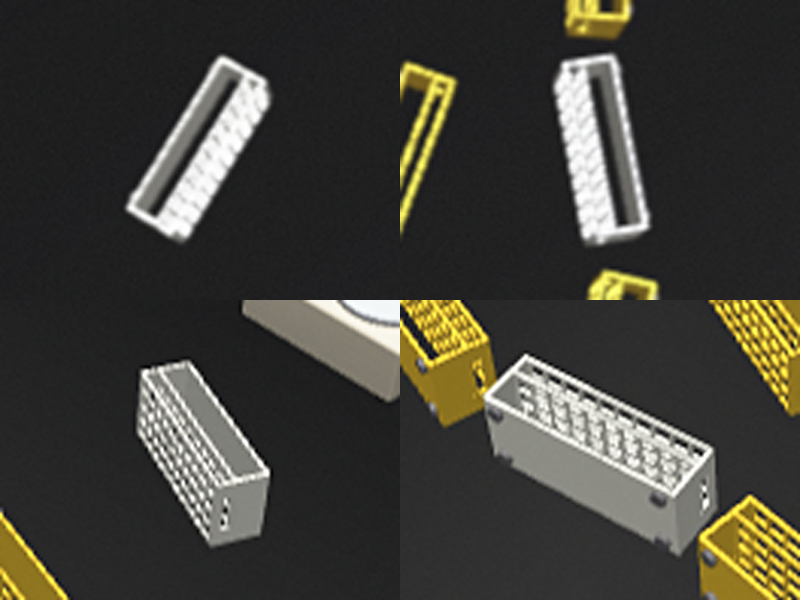

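Both racks show clearly. Rack L's holed face points to −y, about −119°. Rack R's holed face points to +y, with its feet visible on the −y side. I'll push each one away from its holed face with the fingers shut, the 42 mm finger width lying along the rack so the tip can't enter a hole.

```bash
python3 -m inch '[[1,0,0,0,0,0,8.5],[1,0,0,0,0,0,8.5],[1,0,0,0,0,0,8.5],[1,0,0,0,0,0,8.5],[1,0,0,0,0,0,8.5],[1,0,0,0,0,0,8.5],[1,0,0,0,0,0,8.5],[1,0,0,0,0,0,8.5],[1,0,0,0,0,0,8.5],[1,0,0,0,0,0,8.5]]' 20
python3 -m inch '[[1,0,0,0,0,0,8.5],[1,0.027,-0.038,0,0,0,0],[1,0.027,-0.038,0,0,0,0],[1,0.027,-0.038,0,0,0,0],[1,0.027,-0.038,0,0,0,0],[1,0.027,-0.038,0,0,0,0],[1,0.027,-0.038,0,0,0,0],[1,0.027,-0.038,0,0,0,0],[1,0.027,-0.038,0,0,0,0],[1,0.027,-0.038,0,0,0,0]]'
cat > st.py <<'E'
from h import *
s=bot.observe();R=np.array(s['tool_rot']);p=np.array(s['position'])
print(s['time_s'],p,'yaw x',np.degrees(np.arctan2(R[1,0],R[0,0])).round(1),'F',np.array(s['ft_force']),s['grip_width'])
for n,g in [('L',(.505,.243,.075)),('R',(.531,-.238,.075))]: print(n,'rim in tool',R.T@(np.array(g)-p))
E
python3 st.py
```

```text
time_s: 2.2
position: [0.2825, 0.613, 0.1878]
tool_rot: [[-0.344, -0.939, 0.0], [-0.939, 0.344, -0.0], [0.0, -0.0, -1.0]]
ft_force: [-0.1, 0.5, 0.3]
grip_width: 0.15
time_s: 3.2
position: [0.4694, 0.2355, 0.1882]
tool_rot: [[-0.473, -0.881, 0.001], [-0.881, 0.473, 0.001], [-0.001, -0.0, -1.0]]
ft_force: [0.7, 0.9, -0.2]
grip_width: 0.011
3.2 [0.469 0.235 0.188] yaw x -118.2 F [ 0.714  0.911 -0.233] 0.011340398322137622
L rim in tool [-0.023 -0.028  0.113]
R rim in tool [ 0.388 -0.278  0.113]
```

```bash
python3 -m inch '[[1,0.03,-0.028,0,0,0,0.8],[1,0,0,0.03,0,0,0],[1,0,0,0.03,0,0,0],[1,0,0,0.03,0,0,0],[1,0,0,0.023,0,0,0],[1,0,0,0,0,0,0],[1,0,0,0,0,0,0]]' 
python3 st.py; python3 - <<'E'
from h import *
for n in ['scene','top']:
  c=snap(n,n+'2.png')
  for d in finder.tip_of('rack_a_rim',n)[:6]: print(np.array(d['location']),round(d['conf'],2))
a=cv2.imread('pics/scene2.png')[120:270,280:480];b=cv2.imread('pics/top2.png')[160:310,160:360]
cv2.imwrite('pics/c2.png',cv2.resize(np.hstack([a,b]),(800,300),interpolation=cv2.INTER_CUBIC))
E
```

```text
time_s: 3.9
position: [0.4796, 0.1975, 0.0753]
tool_rot: [[-0.485, -0.874, 0.0], [-0.874, 0.485, -0.001], [0.0, -0.0, -1.0]]
ft_force: [0.3, 1.2, -0.4]
grip_width: 0.008
3.9 [0.48  0.197 0.075] yaw x -119.0 F [ 0.264  1.165 -0.356] 0.008281879821102092
L rim in tool [-0.052 -0.     0.   ]
R rim in tool [ 0.356 -0.256  0.001]
[0.502 0.242 0.092] 0.9
[ 0.502  0.616 -0.001] 0.21
```

View pics/c2.png

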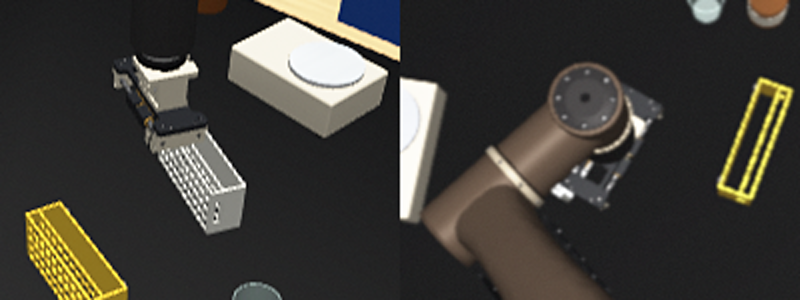

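The crop shows the shut fingers just in front of the holed face, level with its rim. The body is clear above the rack. Next is a slow push along tool −x.

```bash
python3 -m inch '[[1,-0.01,0,0,0,0,0],[1,-0.01,0,0,0,0,0],[1,-0.01,0,0,0,0,0],[1,-0.006,0,0,0,0,0],[1,-0.005,0,0,0,0,0],[1,-0.005,0,0,0,0,0],[1,-0.005,0,0,0,0,0],[1,-0.005,0,0,0,0,0],[1,-0.005,0,0,0,0,0],[1,-0.005,0,0,0,0,0]]'
cat > rk.py <<'E'
from h import *
import sys
def fit(x,y):
  c=vision.camera('scene');W=cloud(c);im=c['image'].astype(int)
  white=(im.min(2)>90)&(im.max(2)-im.min(2)<40)
  m=white&(np.hypot(W[...,0]-x,W[...,1]-y)<.16)&(W[...,2]>.01)&(W[...,2]<.11)
  P=W[m];r=cv2.minAreaRect(P[:,:2].astype(np.float32));print('rack',len(P),np.array(r[0]),np.array(r[1]),r[2],'z',np.percentile(P[:,2],[2,50,90,98]))
fit(*map(float,sys.argv[1:3]))
E
python3 rk.py .53 .29; python3 st.py
```

```text
time_s: 5.1
position: [0.5115, 0.2555, 0.0748]
tool_rot: [[-0.485, -0.874, 0.0], [-0.874, 0.485, 0.0], [-0.0, 0.0, -1.0]]
ft_force: [-0.5, -0.5, 0.6]
grip_width: 0.007
rack 1256 [0.518 0.27 ] [0.067 0.215] 63.01545333862305 z [0.013 0.06  0.085 0.089]
5.15 [0.512 0.256 0.075] yaw x -119.0 F [0.69  0.658 0.012] 0.007117865264239075
L rim in tool [ 0.015 -0.    -0.   ]
R rim in tool [ 0.423 -0.256 -0.   ]
```

```bash
python3 - <<'E'
from h import *
c=snap('scene','scene3.png');snap('wrist','w3.png')
a=cv2.imread('pics/scene3.png')[130:260,320:450];b=cv2.imread('pics/w3.png')
cv2.imwrite('pics/c3.png',np.hstack([cv2.resize(a,(400,400),interpolation=cv2.INTER_CUBIC),cv2.resize(b,(400,400))]))
for d in finder.tip_of('rack_a_rim','scene')+finder.tip_of('rack_a_center','scene'): print(np.array(d['location']),round(d['conf'],2))
E
```

```text
[0.502 0.249 0.089] 0.66
[0.517 0.267 0.044] 0.62
```

View pics/c3.png

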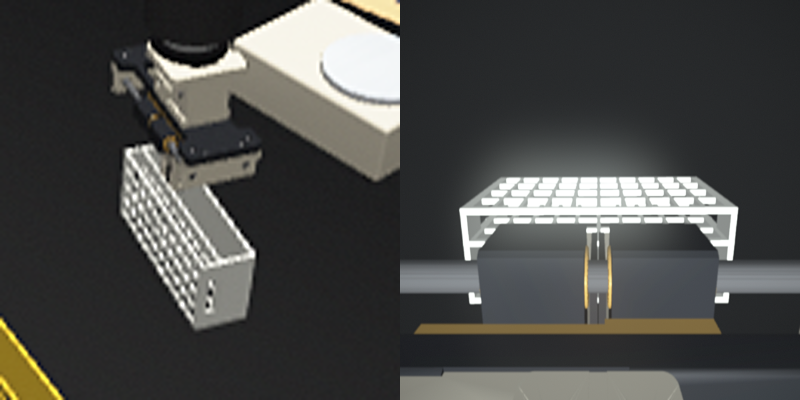

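The scene crop shows the rack still looking upright, with the finger near its rim. The wrist view puts the fingertip at (598,230), which can't be settled by eye, so I'll use the wrist depth.

```bash
python3 - <<'E'
from h import *
s=bot.observe();p=np.array(s['position']);R=np.array(s['tool_rot'])
for n in ['wrist','scene']:
  c=vision.camera(n);W=cloud(c);im=c['image'].astype(int)
  T=(W-p)@R; T[...,2]=W[...,2]
  m=(np.abs(T[...,1])>.03)&(np.abs(T[...,1])<.11)&(np.abs(T[...,0])<.12)&(T[...,2]>.008)&(T[...,2]<.112)&(im.max(2)>100)
  Q=T[m]
  print(n,'cam xyz tool',(-cv2.Rodrigues(np.array(c['rvec']))[0].T@np.array(c['tvec']).ravel()-p)@R)
  for z in np.arange(0.01,.11,.01):
    k=Q[(Q[:,2]>=z)&(Q[:,2]<z+.01)]
    if len(k)>5: print(round(z,2),len(k),'x',np.percentile(k[:,0],[2,20,50,80,98]))
E
```

```text
wrist cam xyz tool [ 0.069 -0.    -0.197]
0.01 393 x [-0.015 -0.007  0.012  0.012  0.012]
0.02 1529 x [-0.01   0.009  0.011  0.012  0.012]
0.03 627 x [-0.016 -0.008  0.011  0.012  0.012]
0.04 3396 x [-0.01  -0.008  0.009  0.012  0.012]
0.05 843 x [-0.017 -0.008  0.011  0.012  0.012]
0.06 2756 x [-0.01  -0.002  0.01   0.012  0.012]
0.07 1508 x [-0.021 -0.008  0.002  0.012  0.012]
0.08 5562 x [-0.045 -0.009  0.009  0.012  0.012]
scene cam xyz tool [ 0.564 -1.105 -0.995]
0.01 83 x [-0.045 -0.043 -0.014  0.009  0.013]
0.02 104 x [-0.045 -0.025  0.002  0.011  0.013]
0.03 82 x [-0.046 -0.043 -0.017  0.009  0.012]
0.04 128 x [-0.047 -0.042 -0.008  0.011  0.012]
0.05 88 x [-0.046 -0.043 -0.013  0.009  0.012]
0.06 152 x [-0.047 -0.034 -0.009  0.011  0.013]
0.07 123 x [-0.046 -0.043 -0.01   0.008  0.012]
0.08 182 x [-0.047 -0.04  -0.008  0.01   0.012]
```

```bash
python3 - <<'E'
from h import *
s=bot.observe();p=np.array(s['position']);R=np.array(s['tool_rot'])
for n in ['wrist','scene']:
  c=vision.camera(n);W=cloud(c);T=(W-p)@R; T[...,2]=W[...,2]
  m=(np.abs(T[...,1])<.05)&(np.abs(T[...,0])<.05)&(T[...,2]>.06)&(T[...,2]<.16);Q=T[m]
  for z in np.arange(.06,.16,.005):
    k=Q[(Q[:,2]>=z)&(Q[:,2]<z+.005)&(np.abs(Q[:,1])<.03)]
    if len(k)>3: print(n,round(z,3),len(k),'x',np.percentile(k[:,0],[0,20,50,80,100]),'y',np.percentile(k[:,1],[0,50,100]))
c=vision.camera('wrist')['image'][200:400,190:450]
cv2.imwrite('pics/c4.png',cv2.resize(c,(780,600),interpolation=cv2.INTER_CUBIC)[:,:,::-1])
E
```

```text
wrist 0.06 731 x [-0.009  0.008  0.011  0.012  0.012] y [-0.03 -0.    0.03]
wrist 0.065 419 x [-0.009  0.009  0.01   0.012  0.012] y [-0.03 -0.    0.03]
wrist 0.07 78 x [-0.008  0.011  0.012  0.012  0.012] y [-0.021 -0.     0.021]
wrist 0.075 77 x [-0.044  0.012  0.012  0.012  0.012] y [-0.021 -0.     0.027]
wrist 0.08 529 x [-0.047  0.01   0.012  0.012  0.013] y [-0.03  -0.001  0.03 ]
wrist 0.085 813 x [-0.046  0.009  0.01   0.012  0.012] y [-0.03 -0.    0.03]
wrist 0.11 15 x [0.009 0.009 0.009 0.01  0.01 ] y [-0.004  0.     0.003]
wrist 0.115 109 x [0.009 0.009 0.01  0.011 0.011] y [-0.007  0.     0.006]
wrist 0.12 168 x [0.008 0.009 0.01  0.011 0.012] y [-0.007 -0.001  0.006]
wrist 0.125 183 x [0.009 0.009 0.01  0.011 0.011] y [-0.007 -0.001  0.006]
wrist 0.13 243 x [0.004 0.009 0.009 0.01  0.011] y [-0.007  0.     0.006]
wrist 0.135 126 x [0.009 0.009 0.009 0.01  0.01 ] y [-0.004 -0.001  0.004]
wrist 0.14 131 x [0.009 0.009 0.009 0.01  0.01 ] y [-0.004 -0.001  0.004]
wrist 0.145 15 x [0.01  0.011 0.011 0.011 0.011] y [-0.005  0.     0.004]
wrist 0.155 339 x [-0.009 -0.006 -0.003 
[... 390 characters left out ...]
2  0.008  0.013] y [-0.03  -0.002  0.027]
scene 0.085 31 x [-0.047 -0.043 -0.008  0.012  0.014] y [-0.026 -0.005  0.024]
scene 0.115 5 x [0.003 0.004 0.008 0.009 0.01 ] y [-0.015 -0.012 -0.003]
scene 0.12 7 x [0.007 0.009 0.009 0.01  0.011] y [-0.014  0.005  0.012]
scene 0.125 6 x [0.008 0.009 0.009 0.009 0.011] y [-0.014  0.002  0.016]
scene 0.13 8 x [0.006 0.008 0.009 0.011 0.012] y [-0.016 -0.01   0.017]
scene 0.135 7 x [0.007 0.008 0.009 0.009 0.011] y [-0.018  0.001  0.017]
scene 0.14 9 x [0.005 0.008 0.009 0.011 0.013] y [-0.019 -0.012  0.013]
scene 0.145 8 x [0.008 0.009 0.01  0.011 0.012] y [-0.018 -0.001  0.009]
scene 0.15 4 x [0.007 0.008 0.008 0.009 0.011] y [-0.016 -0.009  0.005]
```

View pics/c4.png

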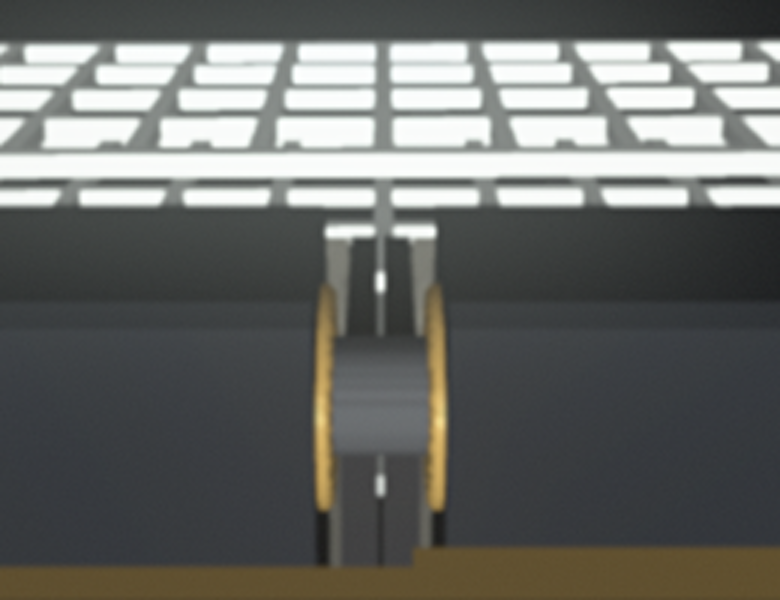

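```bash
python3 - <<'E'
from h import *
s=bot.observe();p=np.array(s['position']);R=np.array(s['tool_rot'])
c=vision.camera('wrist');W=cloud(c)
for z in (0,-.01,-.02,-.03,-.037,-.045): print(z,px(c,p+R@[.0095,0,z]))
for v in range(255,330,4): print(v,[(W[v,u]-p)@R if True else 0 for u in (308,326)],c['z_map'][v,[308,326]],c['image'][v,308])
E
```

```text
0 [317. 250.]
-0.01 [317. 256.]
-0.02 [317. 263.]
-0.03 [317. 270.]
-0.037 [317. 276.]
-0.045 [317. 283.]
255 [array([ 0.01 , -0.004, -0.011]), array([ 0.01 ,  0.004, -0.01 ])] [0.195 0.196] [250 251 250]
259 [array([-0.02 , -0.006,  0.076]), array([-0.019,  0.006,  0.074])] [0.286 0.285] [153 159 154]
263 [array([-0.008, -0.005,  0.031]), array([-0.007,  0.005,  0.03 ])] [0.24 0.24] [225 229 225]
267 [array([-0.01 , -0.005,  0.03 ]), array([-0.009,  0.005,  0.029])] [0.24  0.239] [245 248 246]
271 [array([-0.028, -0.006,  0.074]), array([-0.028,  0.006,  0.074])] [0.287 0.287] [72 76 74]
275 [array([-0.008, -0.005,  0.011]), array([-0.007,  0.005,  0.01 ])] [0.221 0.22 ] [210 217 211]
279 [array([ 0.01 , -0.004, -0.04 ]), array([ 0.009,  0.003, -0.039])] [0.167 0.168] [126 130 127]
283 [array([ 0.01 , -0.004, -0.045]), array([ 0.009,  0.003, -0.044])] [0.162 0.164] [64 68 66]
287 [array([ 0.01 , -0.004, -0.049]), array([ 0.009,  0.003, -0.048])] [0.159 0.159] [63 66 64]
291 [array([ 0.009, -0.003, -0.052]), array([ 0.009,  0.003, -0.052])] [0.156 0.155] [59 63 61]
295 [array([ 0.01 , -0.003, -0.056]), array([ 0.009,  0.003, -0.056])] [0.151 0.152] [58 60 57]
299 [array([ 0.009, -0.003, -0.059]), array([ 0.009,  0.003, -0.059])] [0.149 0.149] [55 57 55]
303 [array([ 0.01 , -0.003, -0.064]), array([ 0.01 ,  0.003, -0.064])] [0.144 0.144] [53 55 53]
307 [array([ 0.01 , -0.003, -0.067]), array([ 0.01 ,  0.003, -0.067])] [0.141 0.141] [53 55 52]
311 [array([ 0.01 , -0.003, -0.071]), array([ 0.009,  0.003, -0.069])] [0.137 0.139] [52 54 53]
315 [array([ 0.031, -0.002, -0.119]), array([ 0.031,  0.002, -0.119])] [0.085 0.085] [67 68 68]
319 [array([ 0.031, -0.002, -0.12 ]), array([ 0.031,  0.002, -0.12 ])] [0.084 0.084] [83 84 85]
323 [array([ 0.03 , -0.002, -0.12 ]), array([ 0.031,  0.002, -0.121])] [0.084 0.084] [94 97 99]
327 [array([ 0.03 , -0.002, -0.122]), array([ 0.031,  0.002, -0.123])] [0.082 0.082] [100 103 106]
```

The wrist depth and pixel evidence settle it. The shut fingers actually end about 37 mm behind the reported TCP, at z≈0.112, so they passed over the rim and the rack is untouched. I'll back off, lower by 37 mm, and tilt the tool 24° so that the body stays clear of the rising rim.

```bash
python3 -m inch '[[1,0.035,0,0,0,0,0],[1,0.03,0,0,0,0,0],[1,0,0,0.02,0,0,0],[1,0,0,0.017,0,0,0],[1,0,0,0,0,-8,0],[1,0,0,0,0,-8,0],[1,0,0,0,0,-8,0],[1,0,0,0,0,0,0]]'
cat > tip.py <<'E'
from h import *
import sys
s=bot.observe();p=np.array(s['position']);R=np.array(s['tool_rot'])
h=R[:,0].copy();h[2]=0;h/=np.linalg.norm(h);k=np.cross([0,0,1],h)
B=np.array([h,k,[0,0,1]])
for n in ['wrist','scene']:
  c=vision.camera(n);W=cloud(c);T=(W-p)@R;H=(W-p)@B.T;H[...,2]=W[...,2]
  m=(np.abs(T[...,1])<.025)&(np.abs(T[...,0])<.014)&(T[...,2]>-.06)&(T[...,2]<-.02);Q=H[m]
  if len(Q)>5: q=np.percentile(Q[:,2],[1,5,20]);print(n,len(Q),'finger z',q,'horiz',np.percentile(Q[Q[:,2]<q[1]+.005][:,0],[5,50,95]))
  m=(np.abs(H[...,1])>.03)&(np.abs(H[...,1])<.095)&(np.abs(H[...,0])<.16)&(H[...,2]>.005)&(H[...,2]<.115)&(c['image'].min(2)>90);Q=H[m]
  for z in (.005,.035,.065,.085):
    q=Q[(Q[:,2]>z)&(Q[:,2]<z+.02)]
    if len(q)>5: print(n,'rack z',z,len(q),'horiz',np.percentile(q[:,0],[2,20,50,80,98]))
E
python3 tip.py; python3 st.py
```

```text
time_s: 6.45
position: [0.4766, 0.1964, 0.0364]
tool_rot: [[-0.451, -0.874, 0.18], [-0.807, 0.486, 0.336], [-0.381, 0.006, -0.924]]
ft_force: [1.0, -0.2, 0.7]
grip_width: 0.003
wrist 727 finger z [0.07  0.071 0.075] horiz [0.024 0.026 0.028]
scene rack z 0.005 72 horiz [-0.113 -0.103 -0.06  -0.058 -0.055]
scene rack z 0.035 119 horiz [-0.115 -0.113 -0.107 -0.058 -0.056]
scene rack z 0.065 228 horiz [-0.116 -0.113 -0.079 -0.059 -0.055]
scene rack z 0.085 70 horiz [-0.115 -0.112 -0.076 -0.058 -0.055]
6.55 [0.479 0.197 0.038] yaw x -119.2 F [ 1.649  0.4   -0.317] 0.004668691147682576
L rim in tool [-0.063 -0.    -0.015]
R rim in tool [ 0.315 -0.256 -0.17 ]
```

The measured tip is at z≈0.070 (rear corner), as predicted, and the gap to the face is about 60 mm. Pushing now.

```bash
python3 -m inch '[[1,-0.01,0,0.0044,0,0,0],[1,-0.01,0,0.0044,0,0,0],[1,-0.01,0,0.0044,0,0,0],[1,-0.01,0,0.0044,0,0,0],[1,-0.01,0,0.0044,0,0,0],[1,-0.005,0,0.0022,0,0,0],[1,-0.005,0,0.0022,0,0,0],[1,-0.005,0,0.0022,0,0,0],[1,-0.005,0,0.0022,0,0,0],[1,-0.005,0,0.0022,0,0,0]]'
python3 tip.py
```

```text
time_s: 7.55
position: [0.5187, 0.2701, 0.035]
tool_rot: [[-0.45, -0.875, 0.18], [-0.809, 0.484, 0.333], [-0.378, 0.004, -0.926]]
ft_force: [-0.8, -0.9, 0.7]
grip_width: 0.006
wrist 892 finger z [0.051 0.053 0.069] horiz [0.012 0.014 0.015]
wrist rack z 0.005 5120 horiz [0.003 0.006 0.022 0.025 0.026]
wrist rack z 0.035 5101 horiz [-0.007  0.014  0.017  0.018  0.02 ]
wrist rack z 0.065 324 horiz [-0.02  -0.018 -0.016  0.006  0.01 ]
wrist rack z 0.085 2711 horiz [-0.021 -0.004 -0.002 -0.001  0.002]
scene 10 finger z [0.055 0.055 0.056] horiz [0.006 0.009 0.014]
scene rack z 0.005 33 horiz [-0.066 -0.03   0.005  0.022  0.023]
scene rack z 0.035 59 horiz [-0.047 -0.003  0.013  0.016  0.019]
scene rack z 0.065 177 horiz [-0.062 -0.059 -0.055 -0.001  0.005]
scene rack z 0.085 73 horiz [-0.028 -0.025 -0.01  -0.006 -0.001]
```

It's tipping, at about 17°. I'll continue gently.

```bash
python3 -m inch '[[1,-0.005,0,0.0022,0,0,0],[1,-0.005,0,0.0022,0,0,0],[1,-0.005,0,0.0022,0,0,0],[1,0,0,0,0,0,0],[1,0,0,0,0,0,0],[1,0,0,0,0,0,0]]'
python3 tip.py
```

```text
time_s: 8.25
position: [0.5261, 0.2841, 0.0343]
tool_rot: [[-0.45, -0.875, 0.179], [-0.809, 0.484, 0.333], [-0.378, 0.005, -0.926]]
ft_force: [-0.3, -0.7, 0.1]
grip_width: 0.007
wrist 716 finger z [0.068 0.069 0.073] horiz [0.024 0.025 0.028]
wrist rack z 0.005 1535 horiz [-0.024 -0.021 -0.02  -0.02  -0.019]
wrist rack z 0.065 9 horiz [-0.05  -0.042 -0.041 -0.036 -0.026]
scene rack z 0.005 129 horiz [-0.108 -0.076 -0.035 -0.025 -0.02 ]
scene rack z 0.035 108 horiz [-0.105 -0.101 -0.065 -0.024 -0.02 ]
scene rack z 0.065 119 horiz [-0.104 -0.096 -0.075 -0.042 -0.021]
```

Rack A has come down flat: top at about 65 mm, near side vertical. Now I'll retract and head to the second rack.

```bash
python3 -m inch '[[1,0,0,-0.043,0,0,0],[1,0,0,-0.043,0,0,0],[1,0,0,-0.043,0,0,0],[1,0,0,0,0,8,0],[1,0,0,0,0,8,0],[1,0,0,0,0,6.4,0],[1,0,0,0,0,0,-8.5],[1,0,0,0,0,0,-8.5],[1,0,0,0,0,0,-8.5],[1,0,0,0,0,0,-8.5]]'
python3 st.py; python3 rk.py .557 .337; python3 - <<'E'
from h import *
s=bot.observe();R=np.array(s['tool_rot']);p=np.array(s['position'])
print(R, R.T@(np.array([.519,-.169,.14])-p))
E
```

```text
time_s: 9.35
position: [0.503, 0.2412, 0.1536]
tool_rot: [[0.094, -0.996, -0.006], [-0.996, -0.094, -0.001], [0.0, 0.006, -1.0]]
ft_force: [0.0, 0.3, 0.1]
grip_width: 0.009
9.35 [0.503 0.241 0.154] yaw x -84.6 F [0.037 0.337 0.13 ] 0.009477307332109225
L rim in tool [-0.002 -0.003  0.079]
R rim in tool [0.48  0.017 0.079]
rack 1419 [0.558 0.338] [0.091 0.217] 60.687034606933594 z [0.011 0.054 0.067 0.069]
[[ 0.103 -0.995 -0.006]
 [-0.995 -0.103 -0.001]
 [ 0.     0.006 -1.   ]] [0.41  0.027 0.014]
```

```bash
python3 -m inch '[[1,0,0,0,0,0,-4.2],[1,0.044,0.006,0,0,0,0],[1,0.044,0.006,0,0,0,0],[1,0.044,0.006,0,0,0,0],[1,0.044,0.006,0,0,0,0],[1,0.044,0.006,0,0,0,0],[1,0.044,0.006,0,0,0,0],[1,0.044,0.006,0,0,0,0],[1,0.044,0.006,0,0,0,0],[1,0.044,0.006,0,0,0,0]]'
python3 -m inch '[[1,0,0,0,0,8,0],[1,0,0,0,0,8,0],[1,0,0,0,0,8,0],[1,0,0,0,0,0,0],[1,0,0,0,0,0,0]]'
python3 st.py; python3 tip.py; python3 - <<'E'
from h import *
s=bot.observe();R=np.array(s['tool_rot']);p=np.array(s['position'])
print(R, R.T@(np.array([.5285,-.223,.14])-p))
E
```

```text
time_s: 10.4
position: [0.5133, -0.1601, 0.1543]
tool_rot: [[0.158, -0.987, -0.005], [-0.987, -0.158, -0.001], [-0.0, 0.005, -1.0]]
ft_force: [1.0, 0.1, 0.3]
grip_width: 0.006
time_s: 10.9
position: [0.5131, -0.1577, 0.1536]
tool_rot: [[0.15, -0.987, 0.06], [-0.902, -0.161, -0.402], [0.406, 0.006, -0.914]]
ft_force: [-0.1, -0.3, 0.0]
grip_width: 0.007
10.9 [ 0.513 -0.158  0.154] yaw x -80.6 F [-0.063 -0.33   0.031] 0.006559448315248393
L rim in tool [-0.394 -0.057 -0.09 ]
R rim in tool [ 0.043 -0.005  0.105]
wrist 717 finger z [0.194 0.195 0.2  ] horiz [-0.01  -0.008 -0.007]
wrist rack z 0.005 2262 horiz [0.084 0.086 0.105 0.14  0.141]
wrist rack z 0.035 3918 horiz [0.084 0.087 0.132 0.141 0.141]
wrist rack z 0.065 5577 horiz [0.084 0.088 0.137 0.141 0.144]
wrist rack z 0.085 2258 horiz [0.084 0.086 0.105 0.141 0.144]
scene 92 finger z [0.192 0.194 0.199] horiz [-0.027 -0.011 -0.008]
scene rack z 0.005 200 horiz [0.083 0.088 0.141 0.143 0.147]
scene rack z 0.035 325 horiz [0.083 0.103 0.14  0.142 0.145]
scene rack z 0.065 421 horiz [0.083 0.087 0.107 0.142 0.145]
scene rack z 0.085 120 horiz [0.084 0.088 0.107 0.141 0.143]
[[ 0.148 -0.987  0.061]
 [-0.902 -0.16  -0.4  ]
 [ 0.405  0.004 -0.914]] [ 0.055 -0.004  0.04 ]
```

```bash
python3 -m inch '[[1,0.031,-0.002,0.0138,0,0,0],[1,0.031,-0.002,0.0138,0,0,0],[1,-0.0118,0,0.0265,0,0,0],[1,-0.0118,0,0.0265,0,0,0],[1,-0.0118,0,0.0265,0,0,0],[1,-0.0118,0,0.0265,0,0,0],[1,0,0,0,0,0,0],[1,0,0,0,0,0,0]]'
python3 tip.py; python3 st.py
```

```text
time_s: 11.8
position: [0.5281, -0.2258, 0.0387]
tool_rot: [[0.147, -0.987, 0.06], [-0.902, -0.159, -0.402], [0.407, 0.006, -0.914]]
ft_force: [0.0, -0.2, -0.0]
grip_width: 0.003
wrist 721 finger z [0.079 0.081 0.085] horiz [-0.01  -0.008 -0.007]
wrist rack z 0.005 5554 horiz [0.014 0.017 0.038 0.071 0.072]
wrist rack z 0.035 7339 horiz [0.014 0.017 0.037 0.07  0.072]
wrist rack z 0.065 8384 horiz [0.014 0.017 0.036 0.071 0.077]
wrist rack z 0.085 6650 horiz [0.015 0.017 0.036 0.071 0.074]
scene 75 finger z [0.076 0.079 0.083] horiz [-0.03  -0.012 -0.009]
scene rack z 0.005 205 horiz [0.013 0.019 0.072 0.073 0.077]
scene rack z 0.035 310 horiz [0.014 0.033 0.07  0.073 0.075]
scene rack z 0.065 403 horiz [0.013 0.018 0.037 0.073 0.076]
scene rack z 0.085 116 horiz [0.014 0.017 0.036 0.072 0.075]
11.9 [ 0.529 -0.225  0.04 ] yaw x -80.7 F [ 0.799 -0.256  0.425] 0.008625942780531639
L rim in tool [-0.411 -0.051 -0.222]
R rim in tool [ 0.026  0.001 -0.027]
```

```bash
python3 -m inch '[[1,-0.0012,0,0.0027,0,0,0],[1,0.009,0,0.004,0,0,0],[1,0.009,0,0.004,0,0,0],[1,0.005,0,0.0022,0,0,0],[1,0.005,0,0.0022,0,0,0],[1,0.005,0,0.0022,0,0,0],[1,0.005,0,0.0022,0,0,0],[1,0.005,0,0.0022,0,0,0],[1,0.005,0,0.0022,0,0,0]]'
python3 tip.py
```

```text
time_s: 12.8
position: [0.5362, -0.277, 0.0351]
tool_rot: [[0.149, -0.987, 0.06], [-0.901, -0.161, -0.402], [0.407, 0.006, -0.914]]
ft_force: [-0.3, 0.1, 0.6]
grip_width: 0.001
wrist 853 finger z [0.053 0.067 0.079] horiz [-0.019 -0.014 -0.009]
wrist rack z 0.005 870 horiz [0.028 0.029 0.03  0.03  0.031]
wrist rack z 0.035 5575 horiz [-0.019  0.035  0.042  0.044  0.046]
wrist rack z 0.065 17782 horiz [-0.01  -0.001  0.051  0.055  0.059]
wrist rack z 0.085 14106 horiz [-0.001  0.005  0.008  0.024  0.027]
scene 93 finger z [0.059 0.065 0.077] horiz [-0.013 -0.008 -0.006]
scene rack z 0.005 25 horiz [-0.016  0.019  0.03   0.032  0.035]
scene rack z 0.035 23 horiz [-0.019 -0.017 -0.014  0.002  0.008]
scene rack z 0.065 111 horiz [-0.008  0.017  0.059  0.061  0.064]
scene rack z 0.085 125 horiz [0.004 0.01  0.013 0.028 0.031]
```

```bash
python3 -m inch '[[1,0.005,0,0.0022,0,0,0],[1,0.003,0,0.0013,0,0,0],[1,0,0,0,0,0,0],[1,0,0,0,0,0,0],[1,0,0,0,0,0,0],[1,0,0,0,0,0,0]]'
python3 tip.py
```

```text
time_s: 13.5
position: [0.5377, -0.285, 0.0352]
tool_rot: [[0.149, -0.987, 0.06], [-0.901, -0.161, -0.402], [0.407, 0.006, -0.914]]
ft_force: [0.4, 0.2, 0.3]
grip_width: 0.006
wrist 721 finger z [0.075 0.077 0.081] horiz [-0.01  -0.008 -0.007]
wrist rack z 0.005 11191 horiz [0.02  0.025 0.054 0.082 0.103]
wrist rack z 0.035 13809 horiz [0.019 0.035 0.061 0.086 0.104]
wrist rack z 0.065 3281 horiz [0.019 0.032 0.061 0.087 0.103]
scene 89 finger z [0.072 0.075 0.08 ] horiz [-0.028 -0.012 -0.009]
scene rack z 0.005 434 horiz [0.024 0.057 0.09  0.099 0.104]
scene rack z 0.035 471 horiz [0.018 0.037 0.062 0.098 0.104]
scene rack z 0.065 217 horiz [0.02  0.038 0.062 0.088 0.104]
```

Rack B is down too. I'll retract and do a last check.

```bash
python3 -m inch '[[1,0,0,-0.04,0,0,0],[1,0,0,-0.04,0,0,0],[1,0,0,-0.04,0,0,0],[1,0,0,-0.03,0,0,0],[1,0,0,0,0,0,0]]'
python3 rk.py .557 .337;python3 rk.py .549 -.345; python3 - <<'E'
from h import *
c=snap('scene','scene9.png')
for t in ['rack_a_center','reagent_bottle','beaker','vial_carton','stirrer']:
  for d in finder.tip_of(t,'scene'): print(t,np.array(d['location']),round(d['conf'],2))
E
```

```text
time_s: 14.1
position: [0.5315, -0.223, 0.1766]
tool_rot: [[0.149, -0.987, 0.068], [-0.901, -0.163, -0.401], [0.407, -0.002, -0.914]]
ft_force: [-0.0, 0.3, 0.1]
grip_width: 0.006
rack 1431 [0.556 0.34 ] [0.091 0.217] 61.4526252746582 z [0.01  0.054 0.066 0.069]
rack 2547 [ 0.576 -0.34 ] [0.264 0.09 ] 9.614590644836426 z [0.01  0.054 0.066 0.068]
rack_a_center [0.554 0.334 0.028] 0.88
reagent_bottle [ 0.777 -0.057 -0.001] 0.87
beaker [0.781 0.056 0.001] 0.78
vial_carton [ 0.494 -0.597  0.001] 0.68
stirrer [0.5   0.618 0.001] 0.56
```

View pics/scene9.png

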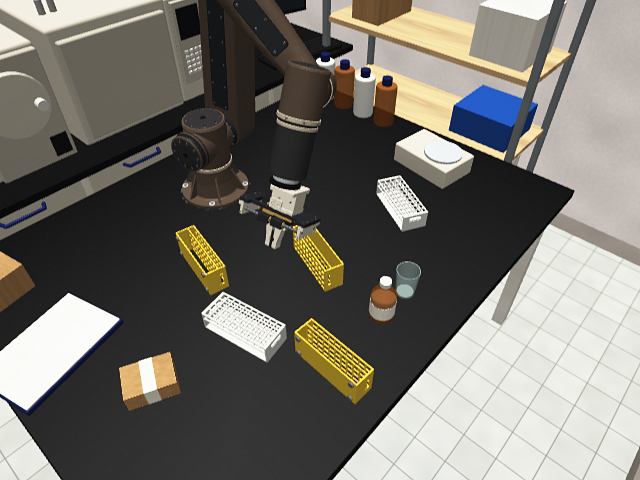

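Both white racks, at (400,203) and (244,325), lie flat with the open top up. The yellow racks, bottle, beaker, carton and stirrer are where they were, and the gripper is well clear above.

```bash
python3 -c "
from plant import bot
print(bot.sign_off(), bot.observe()['time_s'])"
```

```text
the job is handed in; nothing more can be done
the job is handed in; nothing more can be done
```

Both white racks are down on their feet with the open top up, and I handed the job in at about 14 s of the 35 s allowed.

- **How:** I tipped each one with a slow push of the shut fingertips near its rim, without gripping or lifting.
- **First try on rack A:** the fingers passed over the rim without touching it. They end about 37 mm behind the reported TCP. I corrected by lowering the tool 37 mm and tilting it 24°, and both pushes then worked.
- **Rack positions:** in the last check the rack tops were at about 66–68 mm, in line with racks standing on their feet. Rack A's centre moved about 79 mm, within the expected 65–90 mm.
- **Rack B's shift:** it is less certain, roughly 70 mm from the position of its sides. The last image fit for it gave a length of 264 mm instead of 205 mm, probably from stray pixels of something nearby.
- **Everything else:** the bottle, beaker, carton and stirrer were found within a few millimetres of where they started. The yellow racks look unmoved in the last picture, though I didn't measure them again. The force readings, taken only between moves, stayed at noise level (below about 2 N).

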